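# Rake the milkshake straws into the ribbed tray

## Task

Take the rake from its stand and comb the four loose steel straws so that each lies fully home in a groove of its own: set the teeth gently on the flat at the tray's +y end (the end nearer the rake's stand) and, with the head along the grooves, draw the rake across all the ribs to the other end, keeping its teeth lightly in touch with the tray, and comb again if a straw is still loose. Only the rake may touch the straws, and never press it hard on the tray (stay well under 35 N). Finally stand the rake upright back in its stand, and leave everything else on the counter where it is.

Things in the scene. Friction and masses are not known exactly. Their poses are not given: they have to be found in the camera images.
- tray: Dark-wood straw tray, fixed: outside 180 (x) x 278 (y) x 40 mm high, walls 9 mm, origin at the centre of its underside, on the counter. In it 7 straight grooves along the tray's x over the full 162 mm, side by side along y at 24 mm pitch, at y = -86, -62, .. 58 mm; each 12 mm deep, 20 mm wide at the top, 6 mm at the floor; rib tops 4 mm wide, 24 mm above the origin.
- tray_start (a point): On the plain flat at the tray's +y end, on its surface: x = 0, y = 110, z = 24 mm of the tray. The flat runs from y = 68 to 130 mm (inner face of the end wall), level with the rib tops. No straw lies beyond y = 92 mm at the start.
- tray_far (a point): At the tray's other end, where a stroke ends: x = 0, y = -110, z = 24 mm of the tray. Beyond the last groove a narrow flat level with the rib tops runs from y = -96 mm to the end wall at -130 mm: no room there for the rake and a straw ahead of it. A straw can jam between teeth and a rib, felt as a side force over 8 N: ease back some 20 mm so that it drops, then push on.
- rake: Hand rake, 190 to 320 g, upright in its stand at the start. Origin: middle of the underside of its steel head bar, 170 (x) x 22 (y) x 12 mm; z up. Below it six steel teeth, plates 6 mm (x) x 30 mm (y), over 136 mm of x, flat feet that bridge a groove when the head lies along it. The tooth plate is rigidly clamped at a depth that differs each time: feet 24 to 36 mm below the origin, not in the readings: feel for it.
- rake_grip (a point): Where to hold the rake: 55 mm above its origin, in its upright wooden grip, 50 (x) x 20 (y) mm, from 12 to 77 mm above the origin; pinch across the 20 mm from above. Rake and tray are stiff: set the teeth down at 10 mm/s or less, as 20 mm/s can already knock with 35 N. Moved along the tray's y with its head along the grooves, the rake turns straws parallel, pushes them into free grooves and passes over those that are home.
- stand: Wooden stand of the rake, fixed: open-topped box 166 (x) x 58 (y) x 52 mm high, walls and floor 10 mm, so the slot is 146 x 38 mm. Origin: centre of its underside. At home the rake's teeth hang free in the slot and the ends of its head bar rest on the stand's end walls (rake origin 52 mm above the stand's origin), head along the slot, either way round.
- straw0: One of four alike steel milkshake straws, a rigid rod 10 mm thick and 130 mm long, 25 g; origin at its middle on its axis, x along it (it may roll about x). Starts lying askew on the rib tops, its middle 5 mm above them; when home in a groove its axis is 7 mm below the rib tops and its top 2 mm below them.
- straw1: One of four alike steel milkshake straws, a rigid rod 10 mm thick and 130 mm long, 25 g; origin at its middle on its axis, x along it (it may roll about x). Starts lying askew on the rib tops, its middle 5 mm above them; when home in a groove its axis is 7 mm below the rib tops and its top 2 mm below them.
- straw2: One of four alike steel milkshake straws, a rigid rod 10 mm thick and 130 mm long, 25 g; origin at its middle on its axis, x along it (it may roll about x). Starts lying askew on the rib tops, its middle 5 mm above them; when home in a groove its axis is 7 mm below the rib tops and its top 2 mm below them.
- straw3: One of four alike steel milkshake straws, a rigid rod 10 mm thick and 130 mm long, 25 g; origin at its middle on its axis, x along it (it may roll about x). Starts lying askew on the rib tops, its middle 5 mm above them; when home in a groove its axis is 7 mm below the rib tops and its top 2 mm below them.
- cherry_jar: Bystander: cut glass jar with stopper, 80 mm wide, 131 mm high; origin at the centre of its underside.
- scoop: Bystander: nickel ice cream scoop lying down, about 230 mm long, its x along it, bowl 52 mm at +x; origin at the centre of its underside.
- cup: Bystander: white porcelain cup with a handle, 80 mm wide, 70 mm high; origin at the centre of its underside.
- napkin_box: Bystander: steel napkin box 110 x 130 x 110 mm; origin at the centre of its underside.
- shaker: Bystander: glass sugar shaker, 64 mm wide, 130 mm high; origin at the centre of its underside.
- bell: Bystander: brass counter bell, 84 mm wide, 55 mm high; origin at the centre of its underside.
- saucers: Bystander: stack of white saucers, 130 mm wide, 40 mm high; origin at the centre of its underside.
Mind the look-alikes: they are no part of the job. Leave any blue, red or yellow look-alike of the stand alone.

How it is judged:
By the outcome, as a careful person would: the job done as asked, in the order asked, and still so for the second after the job is handed in, with the robot touching nothing.
It also fails if it takes over 72 s, if anything falls off the work surface, if the arm or the gripper's body presses on something with over 40 N, if the wrist force passes 120 N, or if a joint passes its speed limit or range.

## Robot

A 7-joint arm with a two-finger parallel gripper is mounted at the origin on the work surface. World frame = base frame: x ahead of the robot, y to its left, z up, the work surface at z = 0. Lengths are in m, angles in degrees, forces in N, time in s.
With the tool pointing down it reaches from about 0.4 to 0.875 m from the base axis. Payload 6.5 kg.
Tool frame: the origin (TCP) lies midway between the tips of the shut fingers; the grasp point (between the pads) lies 19 mm behind it (ctrl.grasp_offset is the distance from the TCP to the grasp point, in m); z points along the fingers, x is the direction in which the jaws open and shut, and the axes are right-handed (so a half turn about z gives the same grasp; the last joint's range is limited). The gripper opens to 88 mm and grips with 3 to 60 N. Pads are 18 mm wide; open, the fingers measure 123 mm over their backs; the gripper's body (75 mm by 187 mm) begins 45 mm behind the grasp point.
Start: joints at [70.577, 30.733, -0.252, 88.115, 0.149, 61.152, -4.079], TCP at [0.175, -0.626, 0.239] pointing down, gripper open.
Joint ranges: [-154.64, 154.64], [-21.42, 123.67], [-72.66, 72.17], [13.99, 137.28], [-74.86, 254.86], [10.95, 109.41], [-158.01, 158.01]. Speed limits (degrees/s): [136.94, 136.94, 180, 180, 180, 180, 180].

## Interface

Orientations are given as a 3x3 rotation matrix whose columns are the frame's x, y, z axes.
In Python, from plant import ctrl gives the robot as it stands. The module is installed in compiled form; this text tells all that it offers.
- The arm moves only by the shell command python3 -m handwheel 'ROWS' [FORCE]. ROWS is JSON, a list of rows, each a list of 3 entries, a list of its own where there are three numbers: the shift along the tool's x, y, z in mm, then the turn, a rotation vector about the tool's x, y, z in rad, then the opening, from -1 (shut) to 1 (fully open). In form: [[[tx, ty, tz], [rx, ry, rz], grip], ...]. A call has 1 to 20 rows; each row is the pose to reach, as a shift and turn from the pose commanded when the call began, along the tool's axes at that moment; what a row does not reach only later rows make up. A row lasts 1/8 s, in which the tool goes at most 62.5 mm and 10.7 degrees, less where a joint would pass 70% of its speed; a pose out of reach is approached as far as the arm can. A call with a gripper value outside its range is refused whole. The fingers move at their own pace and stop on an object; FORCE is the grip in N (left out, the last holds). Time passes only in rows, so rows that repeat a pose let the fingers close. It gives the time, the measured TCP pose, the force and the opening at its end, in the units of the state.
- ctrl.get_state(): the state, without advancing time (a new reading comes with each control period).
- ctrl.get_image(name): name is "side" or "top"; returns the picture (480x640x3 uint8, blue, green, red); there is no depth.
- ctrl.calibration(name): a dict with "camera_matrix" (3x3 intrinsics, pixels), "extrinsics" (4x4, takes a point from camera to world coordinates). Camera axes: x right, y up, looking along -z (the intrinsics and any distortion apply to the point x, -y, -z); pixel columns grow to the right and rows downward; lengths in m; the calibration is good to about 2 mm. A picture is of the moment at which its call begins. calibration takes no time and is no camera call.
- ctrl.hand_in(): hands the job in, once; it reports no verdict.
Trained networks look in the newest picture that a camera, given by its name, has taken for a name from the list of things; names that differ only in an ending like _2 or _b are one class to them, and where a whole thing is asked for, a point or a joint stands for the part that bears it (a point fixed in the world has none). Each returns a list of dicts, best first, with "score" (0 to 1); they miss things now and then, are a little off and sometimes report something else, mostly with a low value. They report only what shows in the picture. A call takes as long as a camera call. They do not tell look-alikes from the thing itself.
- ctrl.search_frame(camera, name): "pixel" ([column, row] in pixels, amid what is visible of it).
The state is a dict: "clock": time; "joint_pos": joint angles; "joint_vel": joint speeds; "joint_torque": joint torques, N m; "position": TCP position; "ee_rot": TCP orientation; "wrist_force": force on the tool from outside, world axes, zero at the start; "torque": the same for the moment, N m; "opening": finger opening in m.
Only numpy, scipy, OpenCV 4.12 (cv2) and the standard library are available. Lean on these libraries where they do the work, as an engineer would, in place of code of your own. Each camera call takes 0.05 s, during which the arm holds its last target.

## Working session

There is one attempt and no reset: what is moved stays moved. The work goes in short steps, Python scripts to look and compute and a shell command to move; the robot and the scene stay as the last step left them, time stands still between calls to the robot, and variables do not carry over. Pictures are saved under pics/ and viewed, and the job is handed in when it is done.

```bash
mkdir -p pics; ls
python3 - <<'E'
from plant import ctrl
import cv2, numpy as np
s=ctrl.get_state(); print({k:np.round(v,3).tolist() for k,v in s.items()})
for n in("side","top"):
    cv2.imwrite(f"pics/{n}0.png",ctrl.get_image(n)); c=ctrl.calibration(n); print(np.round(c["camera_matrix"],1).tolist(),np.round(c["extrinsics"],3).tolist(),c.keys())
    for o in("tray","rake","stand","straw0"):
        print(n,o,[(np.round(d["pixel"]).tolist(),round(d["score"],2)) for d in ctrl.search_frame(n,o)])
print(ctrl.grasp_offset)
E
```

```text
pics
{'clock': 0.0, 'joint_pos': [70.576, 30.777, -0.254, 88.171, 0.15, 61.152, -4.081], 'joint_vel': [-0.022, -0.029, -0.01, -0.025, 0.033, 0.072, 0.095], 'joint_torque': [0.0, -57.1, 0.99, -25.16, -0.056, 0.018, 0.0], 'position': [0.175, -0.625, 0.238], 'ee_rot': [[0.27, -0.963, -0.001], [-0.963, -0.27, 0.002], [-0.002, 0.0, -1.0]], 'wrist_force': [-0.761, 0.584, 0.124], 'torque': [-0.044, 0.007, 0.02], 'opening': 0.088}
[[486.5, 0.0, 313.9], [0.0, 486.5, 245.7], [0.0, 0.0, 1.0]] [[-0.988, 0.117, -0.099, 0.351], [-0.153, -0.727, 0.669, 0.979], [0.006, 0.677, 0.736, 1.143], [0.0, 0.0, 0.0, 1.0]] dict_keys(['camera_matrix', 'extrinsics'])
side tray [([293.0, 231.0], 0.94), ([300.0, 407.0], 0.56)]
side rake [([299.0, 315.0], 0.91)]
side stand [([396.0, 346.0], 0.9), ([301.0, 331.0], 0.66), ([378.0, 226.0], 0.66), ([193.0, 344.0], 0.61)]
side straw0 [([302.0, 225.0], 0.48), ([295.0, 230.0], 0.44)]
[[617.7, 0.0, 312.5], [0.0, 617.7, 242.0], [0.0, 0.0, 1.0]] [[0.019, 0.976, -0.216, 0.166], [-1.0, 0.02, 0.001, 0.025], [0.005, 0.216, 0.976, 1.66], [0.0, 0.0, 0.0, 1.0]] dict_keys(['camera_matrix', 'extrinsics'])
top tray [([361.0, 232.0], 0.98)]
top rake [([226.0, 251.0], 0.83)]
top stand [([231.0, 250.0], 0.91), ([382.0, 329.0], 0.78), ([192.0, 160.0], 0.73), ([210.0, 354.0], 0.63)]
top straw0 [([365.0, 228.0], 0.75), ([354.0, 226.0], 0.65), ([376.0, 233.0], 0.52)]
0.0187
```

View pics/side0.png

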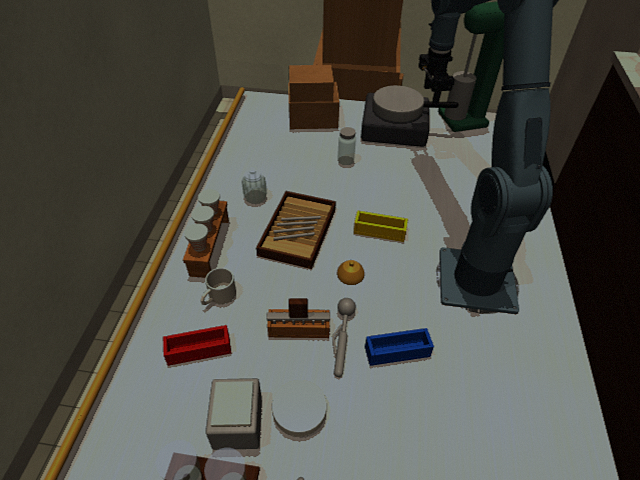

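View pics/top0.png

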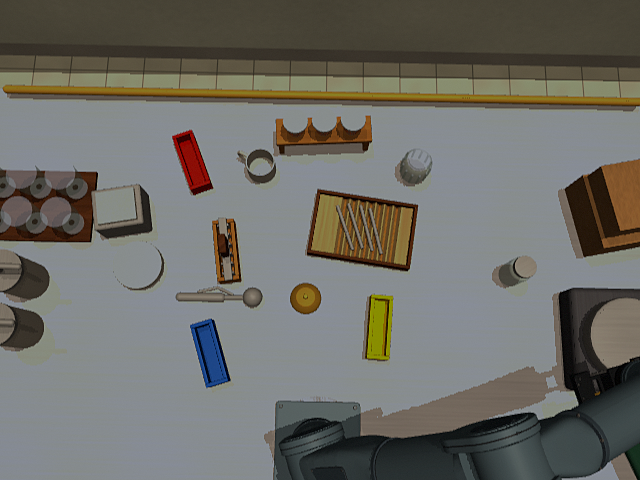

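The top view shows the rake in the wooden stand near (227,250), the tray near (361,230) with its +y end to the left and four straws on the grooves, and blue, red and yellow look-alike stands. I'll zoom in for corners.

Run:
```python
import cv2
t=cv2.imread("pics/top0.png")
cv2.imwrite("pics/t_tray.png",cv2.resize(t[180:280,300:425],None,fx=6,fy=6,interpolation=cv2.INTER_CUBIC))
cv2.imwrite("pics/t_rake.png",cv2.resize(t[205:300,190:270],None,fx=6,fy=6,interpolation=cv2.INTER_CUBIC))
s=cv2.imread("pics/side0.png")
cv2.imwrite("pics/s_rake.png",cv2.resize(s[285:350,255:345],None,fx=8,fy=8,interpolation=cv2.INTER_CUBIC))
cv2.imwrite("pics/s_tray.png",cv2.resize(s[185:275,250:345],None,fx=6,fy=6,interpolation=cv2.INTER_CUBIC))
```

```text
(no output)
```

View pics/t_tray.png

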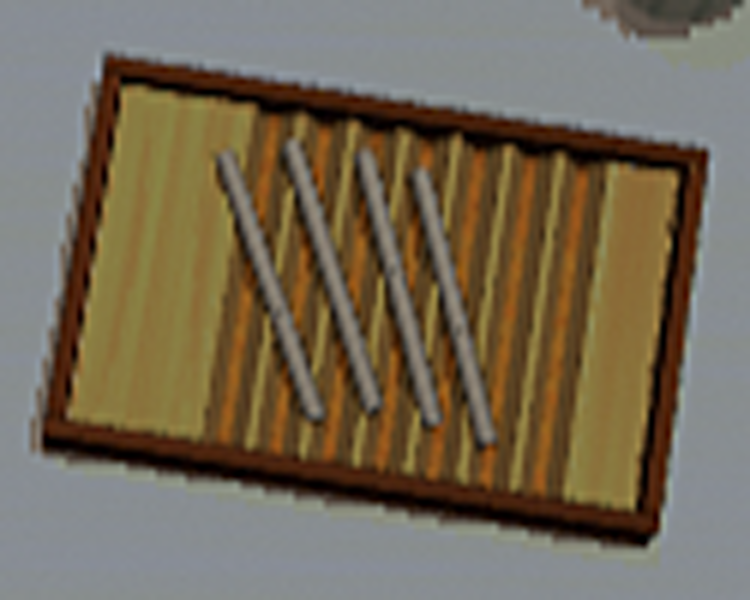

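View pics/t_rake.png

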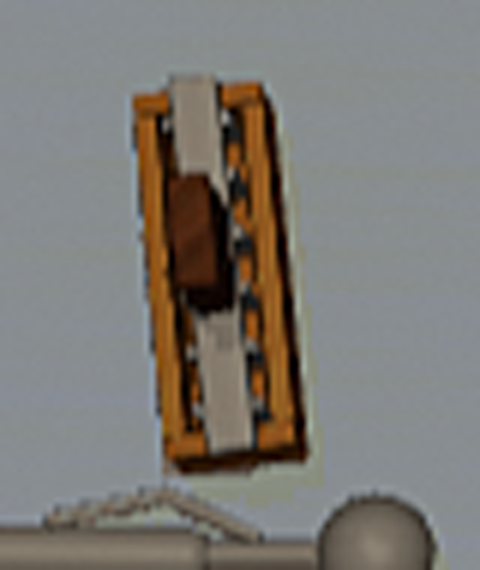

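View pics/s_rake.png

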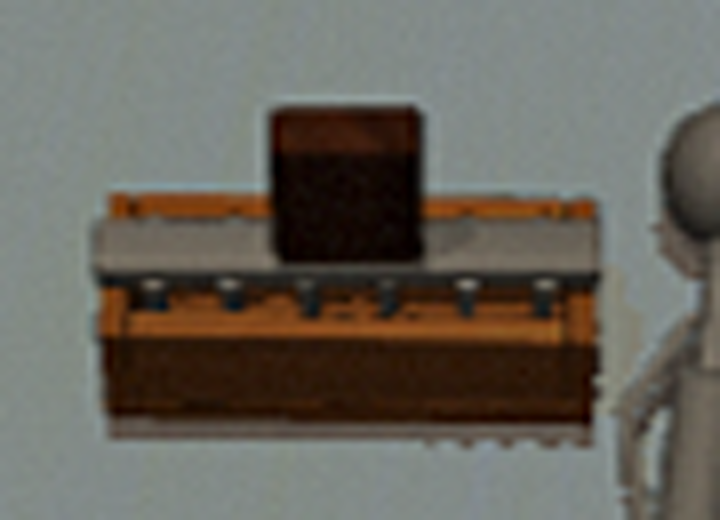

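View pics/s_tray.png

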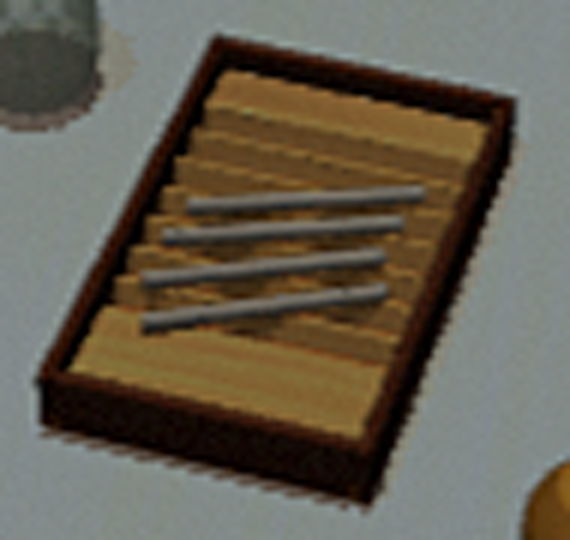

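```bash
cat > h.py <<'E'
from plant import ctrl
import numpy as np, cv2
from scipy.optimize import least_squares
def proj(n,P):
    c=ctrl.calibration(n);K=np.array(c["camera_matrix"]);E=np.array(c["extrinsics"])
    p=(np.asarray(P,float)-E[:3,3])@E[:3,:3]
    p=p*[1,-1,-1]; q=p@K.T
    return q[:,:2]/q[:,2:]
def xf(pose,L):
    x,y,t=pose;c,s=np.cos(t),np.sin(t);L=np.asarray(L,float)
    return np.c_[x+c*L[:,0]-s*L[:,1], y+s*L[:,0]+c*L[:,1], L[:,2]]
def fit(obs,g):
    # obs: list of (cam, local pts, pixels)
    f=lambda p:np.concatenate([(proj(n,xf(p,L))-px).ravel() for n,L,px in obs])
    r=least_squares(f,g,loss='soft_l1'); return r.x, np.round(r.fun.reshape(-1,2),1)
E
python3 - <<'E'
from h import *
def crop(p,o,f): return np.array(p)/f+np.array(o)-.5+.5/f
tx,ty=.09,.139
L=[(tx,ty,.04),(tx,-ty,.04),(-tx,-ty,.04),(-tx,ty,.04)]
top=crop([(105,57),(708,150),(652,531),(45,435)],(300,180),6)
side=crop([(218,38),(515,98),(368,450),(40,380)],(250,185),6)
Ls=[L[1],L[2],L[3],L[0]]
for o in ([("top",L,top)],[("side",Ls,side)],[("top",L,top),("side",Ls,side)]):
    p,r=fit(o,[.5,-.05,-.1]); print("tray",p,np.degrees(p[2]),r.tolist())
sx,sy=.083,.029
L=[(sx,sy,.052),(sx,-sy,.052),(-sx,-sy,.052),(-sx,sy,.052)]
top=crop([(135,97),(265,83),(305,448),(168,460)],(190,205),6)
Ls=[L[0],L[1],L[2],L[3]]
side=crop([(100,337),(108,195),(597,205),(598,347)],(255,285),8)
for o in ([("top",L,top)],[("side",Ls,side)],[("top",L,top),("side",Ls,side)]):
    p,r=fit(o,[.5,.15,.1]); print("stand",p,np.degrees(p[2]),r.tolist())
# rake bar top z .064 , grip top .129
bx,by=.085,.011
Lb=[(bx,by,.064),(bx,-by,.064),(-bx,-by,.064),(-bx,by,.064)]
gx,gy=.025,.01
top=crop([(170,76),(216,74),(255,445),(208,452)],(190,205),6)
sideb=crop([(95,268),(100,220),(598,222),(598,270)],(255,285),8)
Lg=[(gx,gy,.129),(gx,-gy,.129),(-gx,-gy,.129),(-gx,gy,.129)]
sideg=crop([(270,152),(273,107),(420,107),(422,152)],(255,285),8)
for o in ([("top",Lb,top)],[("side",Lb,sideb)],[("side",Lg,sideg)],[("top",Lb,top),("side",Lb,sideb),("side",Lg,sideg)]):
    p,r=fit(o,[.5,.15,.1]); print("rake",p,np.degrees(p[2]),r.tolist())
E
```

```text
tray [ 0.56605411 -0.11024808 -0.1409696 ] -8.076963334039414 [[-0.2, -0.5], [0.1, -0.2], [1.1, 0.5], [-0.8, 0.1]]
tray [ 0.56596296 -0.1131937  -0.14129411] -8.095556344350925 [[-0.6, -0.6], [0.5, -0.1], [0.8, 1.0], [-0.7, -0.5]]
tray [ 0.56597822 -0.11106912 -0.14068773] -8.06081315006714 [[0.1, -0.4], [0.4, -0.2], [1.4, 0.6], [-0.5, 0.2], [-0.7, -0.1], [0.4, 0.3], [0.7, 1.5], [-0.9, 0.1]]
stand [0.49686124 0.25343763 0.1436657 ] 8.231438112812958 [[0.1, 0.1], [0.0, -0.1], [-0.5, -0.3], [0.3, 0.4]]
stand [0.49825207 0.25446483 0.13627606] 7.808043273304004 [[-0.5, 0.2], [0.2, -0.1], [0.2, -0.3], [0.1, 0.1]]
stand [0.49756005 0.25391611 0.1405737 ] 8.05427953507834 [[0.1, -0.2], [-0.1, -0.4], [-0.8, -0.5], [0.0, 0.1], [-0.2, 0.2], [0.5, -0.1], [0.4, -0.5], [0.5, -0.1]]
rake [0.4990406  0.25459849 0.14934337] 8.556744536089463 [[-0.3, 0.2], [0.3, -0.5], [0.3, 0.2], [-0.3, 0.1]]
rake [0.4992912  0.25267374 0.15191825] 8.704274752701773 [[-0.6, 0.4], [-0.7, -0.5], [0.6, -0.5], [0.7, 0.4]]
rake [0.49860004 0.25284871 0.15875839] 9.096185980420808 [[-0.3, 0.4], [-0.5, -0.4], [0.6, -0.4], [0.3, 0.3]]
rake [0.49890686 0.25355626 0.15062192] 8.630000586723833 [[0.1, 0.3], [0.6, -0.4], [0.7, 0.2], [0.2, 0.1], [-0.6, 0.6], [-0.6, -0.3], [0.7, -0.1], [0.8, 0.8], [-0.5, 0.5], [-0.6, -0.2], [0.4, -0.1], [0.1, 0.6]]
```

```bash
cat >> h.py <<'E'
from scipy.spatial.transform import Rotation as Ro
def rows(targets):
    "targets: (x,y,z,yaw of tool x deg or None) -> rows in tool frame now"
    s=ctrl.get_state();R=np.array(s["ee_rot"]);p=np.array(s["position"])
    for x,y,z,yaw in targets:
        d=R.T@(np.array([x,y,z])-p)*1000
        c,sn=np.cos(np.radians(yaw)),np.sin(np.radians(yaw))
        Rt=np.array([[c,sn,0],[sn,-c,0],[0,0,-1]])
        print(np.round(d,1).tolist(),np.round(Ro.from_matrix(R.T@Rt).as_rotvec(),4).tolist())
    print("wrist",np.round(s["wrist_force"],1),"t",s["clock"])
E
python3 -c "
from h import *
rows([(.45,-.3,.25,-81.6),(.499,.05,.25,-81.6),(.499,.2536,.2,-81.6)])"
```

```text
[-239.8, -352.5, -11.3] [0.0, 0.0, 0.1262]
[-563.7, -494.0, -11.3] [0.0, 0.0, 0.1262]
[-759.8, -548.9, 38.7] [0.0, 0.0, 0.1262]
wrist [-0.5 -0.   0.2] t 0.5
```

```bash
python3 -m handwheel '[[[-240,-352,-11],[0,0,0.126],1],[[-240,-352,-11],[0,0,0.126],1],[[-240,-352,-11],[0,0,0.126],1],[[-240,-352,-11],[0,0,0.126],1],[[-240,-352,-11],[0,0,0.126],1],[[-240,-352,-11],[0,0,0.126],1],[[-564,-494,-11],[0,0,0.126],1],[[-564,-494,-11],[0,0,0.126],1],[[-564,-494,-11],[0,0,0.126],1],[[-564,-494,-11],[0,0,0.126],1],[[-564,-494,-11],[0,0,0.126],1],[[-564,-494,-11],[0,0,0.126],1],[[-760,-549,39],[0,0,0.126],1],[[-760,-549,39],[0,0,0.126],1],[[-760,-549,39],[0,0,0.126],1],[[-760,-549,39],[0,0,0.126],1],[[-760,-549,39],[0,0,0.126],1],[[-760,-549,39],[0,0,0.126],1]]'
python3 - <<'E'
from h import *
print(np.round(ctrl.get_state()["joint_pos"],1),ctrl.get_state()["position"])
for n in("top","side"):cv2.imwrite(f"pics/{n}1.png",ctrl.get_image(n))
rows([(.499,.2536,.2,-81.6),(.499,.2536,.088,-81.6)])
t=cv2.imread("pics/side1.png")
cv2.imwrite("pics/s1c.png",cv2.resize(t[230:380,200:400],None,fx=4,fy=4,interpolation=cv2.INTER_CUBIC))
E
```

```text
clock: 2.75
position: [0.4992, 0.2529, 0.1997]
ee_rot: [[0.146, -0.989, -0.0], [-0.989, -0.146, -0.001], [0.001, 0.0, -1.0]]
wrist_force: [0.4, -1.0, -1.4]
opening: 0.0881
[ -15.1   26.3  -21.3  103.1   11.7   52.8 -123.2] [0.49923242 0.25294252 0.19966379]
[-1.6, 0.4, -0.1] [-0.0004, -0.0009, -0.0022]
[-1.7, 0.5, 111.9] [-0.0004, -0.0009, -0.0022]
wrist [ 1.1  0.3 -0. ] t 2.85
```

View pics/s1c.png

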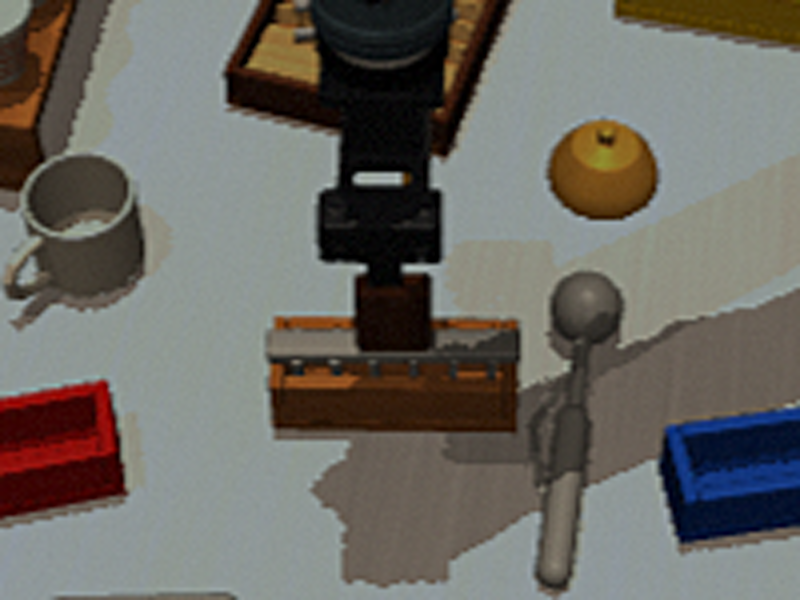

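View pics/top1.png

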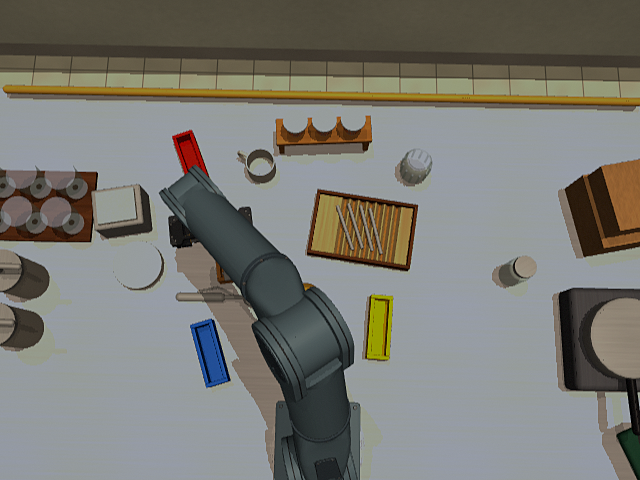

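The fingers straddle the grip squarely. Descending and gripping.

```bash
python3 -m handwheel '[[[-0.7,0,30],[0,0,0],1],[[-0.7,0,60],[0,0,0],1],[[-0.7,0,90],[0,0,0],1],[[-0.7,0,112],[0,0,0],1],[[-0.7,0,112],[0,0,0],1],[[-0.7,0,112],[0,0,0],0],[[-0.7,0,112],[0,0,0],-0.3],[[-0.7,0,112],[0,0,0],-0.7],[[-0.7,0,112],[0,0,0],-1],[[-0.7,0,112],[0,0,0],-1],[[-0.7,0,112],[0,0,0],-1]]' 45; python3 -c "
from h import *
s=ctrl.get_state();print(s['wrist_force'],s['torque'],s['opening'])"
```

```text
clock: 4.22
position: [0.4989, 0.2546, 0.0877]
ee_rot: [[0.146, -0.989, -0.0], [-0.989, -0.146, -0.0], [0.0, 0.0, -1.0]]
wrist_force: [0.1, 0.1, -0.0]
opening: 0.0301
[ 0.11982279  0.11376224 -0.03934647] [0.01764453 0.01741207 0.0221273 ] 0.03010581408039472
```

```bash
python3 -m handwheel '[[[0,0,0],[0,0,0],-1],[[0,0,0],[0,0,0],-1],[[0,0,0],[0,0,0],-1],[[0,0,0],[0,0,0],-1]]' 45; python3 -c "
from h import *
s=ctrl.get_state();print(s['wrist_force'],s['torque'],s['opening'])"
```

```text
clock: 4.72
position: [0.4989, 0.2544, 0.0876]
ee_rot: [[0.146, -0.989, -0.0], [-0.989, -0.146, -0.0], [0.0, 0.0, -1.0]]
wrist_force: [-0.5, -0.8, -1.2]
opening: 0.0196
[-0.46195877 -0.78781496 -1.22245434] [-0.07894211 -0.06304973  0.01589815] 0.019553913801043495
```

```bash
python3 -m handwheel '[[[0,0,-5],[0,0,0],-1],[[0,0,-15],[0,0,0],-1],[[0,0,-30],[0,0,0],-1],[[0,0,-50],[0,0,0],-1],[[0,0,-75],[0,0,0],-1],[[0,0,-100],[0,0,0],-1],[[0,0,-100],[0,0,0],-1],[[0,0,-100],[0,0,0],-1]]'
python3 - <<'E'
from h import *
s=ctrl.get_state();print(s['wrist_force'],s['torque'],s['opening'])
for n in("top","side"):cv2.imwrite(f"pics/{n}2.png",ctrl.get_image(n))
t=cv2.imread("pics/side2.png")
cv2.imwrite("pics/s2c.png",cv2.resize(t[200:380,200:400],None,fx=3,fy=3,interpolation=cv2.INTER_CUBIC))
T=(.566,-.111,np.radians(-8.07))
w=xf(T,[(0,.110,0)])[0];print(w)
rows([(w[0],w[1],.1876,-98.07),(w[0],w[1],.105,-98.07)])
E
```

```text
clock: 5.72
position: [0.4985, 0.2542, 0.1873]
ee_rot: [[0.146, -0.989, -0.001], [-0.989, -0.146, -0.0], [0.0, 0.001, -1.0]]
wrist_force: [0.4, 0.6, -1.6]
opening: 0.0198
[ 0.40205019  0.57854539 -1.64880705] [ 0.0102239   0.00511426 -0.01816903] 0.01983390623465269
[ 0.58144211 -0.0020893   0.        ]
[265.6, -44.9, -0.9] [0.0018, -0.001, 0.2877]
[265.6, -45.0, 81.7] [0.0018, -0.001, 0.2877]
wrist [-0.1 -0.3 -2.2] t 5.825
```

View pics/s2c.png

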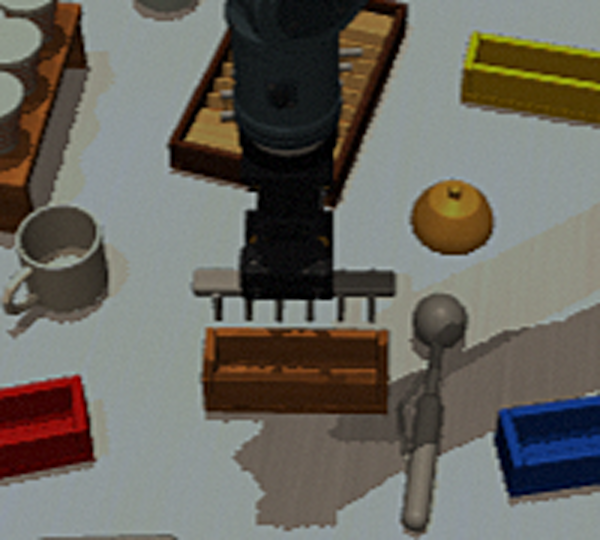

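The rake hangs level in the grip, teeth clear of the stand at (295,300) in the crop. Carrying it over the flat.

```bash
python3 -m handwheel '[[[40,-7,0],[0,0,0.04],-1],[[90,-15,0],[0,0,0.1],-1],[[140,-24,0],[0,0,0.16],-1],[[190,-32,0],[0,0,0.22],-1],[[240,-40,0],[0,0,0.27],-1],[[265,-45,0],[0,0,0.288],-1],[[265,-45,0],[0,0,0.288],-1],[[265,-45,25],[0,0,0.288],-1],[[265,-45,50],[0,0,0.288],-1],[[265,-45,65],[0,0,0.288],-1],[[265,-45,75],[0,0,0.288],-1],[[265,-45,80],[0,0,0.288],-1],[[265,-45,80],[0,0,0.288],-1],[[265,-45,80],[0,0,0.288],-1]]'
python3 - <<'E'
from h import *
s=ctrl.get_state();print(s['wrist_force'],s['torque'],s['opening'],s['joint_pos'])
for n in("top","side"):cv2.imwrite(f"pics/{n}3.png",ctrl.get_image(n))
t=cv2.imread("pics/side3.png")
cv2.imwrite("pics/s3c.png",cv2.resize(t[150:300,220:370],None,fx=4,fy=4,interpolation=cv2.INTER_CUBIC))
rows([(.5814,-.0021,.105,-98.07)])
E
```

```text
clock: 7.58
position: [0.5827, -0.001, 0.1083]
ee_rot: [[-0.141, -0.99, 0.001], [-0.99, 0.141, 0.0], [-0.0, -0.001, -1.0]]
wrist_force: [-0.5, -0.2, -1.9]
opening: 0.0195
[-0.46674545 -0.1534152  -1.92273245] [ 0.06834046 -0.0374401  -0.0625769 ] 0.019472362761733964 [   5.17707175   34.55936302  -12.77710152  103.35466267   10.56919252
   43.17791818 -111.2356197 ]
[1.2, 1.0, 3.3] [-0.001, 0.0001, -0.0005]
wrist [-0.9  0.4 -3.2] t 7.675
```

View pics/s3c.png

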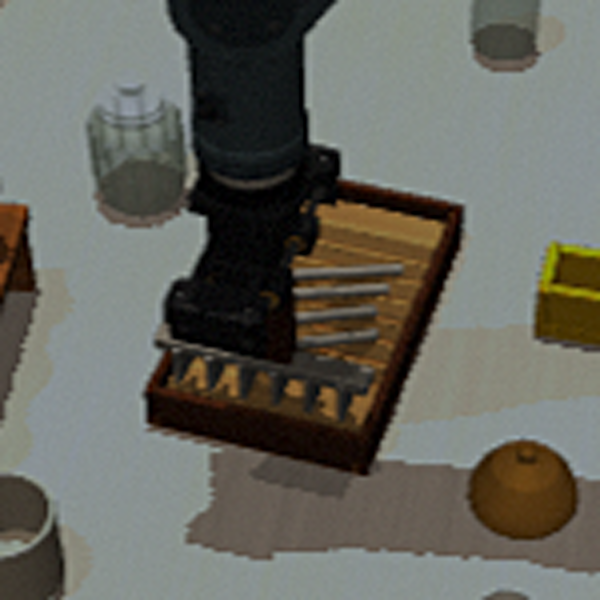

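View pics/top3.png

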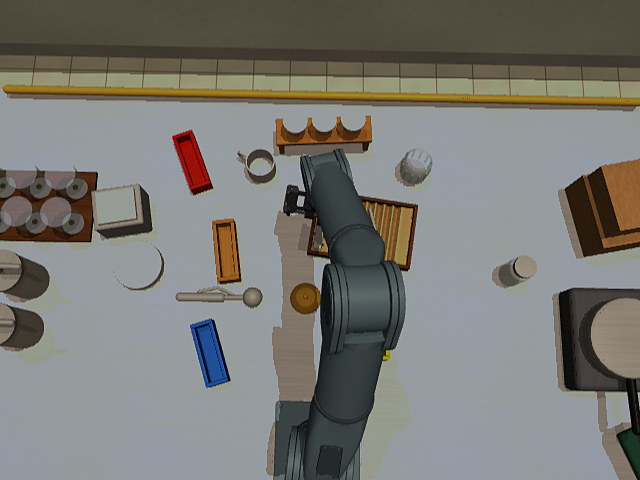

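```bash
python3 -m handwheel '[[[0.5,0.5,1.2],[0,0,0],-1],[[1,1,2.4],[0,0,0],-1],[[1,1,3.6],[0,0,0],-1],[[1,1,4.8],[0,0,0],-1],[[1,1,6],[0,0,0],-1],[[1,1,7.2],[0,0,0],-1],[[1,1,8.4],[0,0,0],-1],[[1,1,8.4],[0,0,0],-1]]'; python3 -m handwheel '[[[0,0,0.6],[0,0,0],-1],[[0,0,1.2],[0,0,0],-1],[[0,0,1.8],[0,0,0],-1]]';python3 -m handwheel '[[[0,0,0.6],[0,0,0],-1],[[0,0,1.2],[0,0,0],-1]]'
```

```text
clock: 8.68
position: [0.581, -0.0019, 0.0992]
ee_rot: [[-0.141, -0.99, -0.0], [-0.99, 0.141, -0.0], [0.0, 0.0, -1.0]]
wrist_force: [0.3, 0.2, -2.3]
opening: 0.0193
clock: 9.05
position: [0.5811, -0.0019, 0.0975]
ee_rot: [[-0.141, -0.99, 0.0], [-0.99, 0.141, 0.0], [-0.0, -0.0, -1.0]]
wrist_force: [0.1, -0.1, -2.2]
opening: 0.0195
clock: 9.3
position: [0.5811, -0.0019, 0.0962]
ee_rot: [[-0.141, -0.99, -0.0], [-0.99, 0.141, 0.0], [0.0, 0.0, -1.0]]
wrist_force: [0.4, -1.0, -2.1]
opening: 0.0195
```

```bash
cat > ok.py <<'E'
from plant import ctrl
import sys
s=ctrl.get_state();f=s["wrist_force"];print("z",round(s["position"][2],4),"f",[round(x,1) for x in f])
sys.exit(f[2]>-0.5)
E
python3 -m handwheel '[[[0,0,0.5],[0,0,0],-1],[[0,0,1],[0,0,0],-1]]' >/dev/null; python3 ok.py && python3 -m handwheel '[[[0,0,0.5],[0,0,0],-1],[[0,0,1],[0,0,0],-1]]'>/dev/null; python3 ok.py && python3 -m handwheel '[[[0,0,0.5],[0,0,0],-1],[[0,0,1],[0,0,0],-1]]'>/dev/null; python3 ok.py && python3 -m handwheel '[[[0,0,0.5],[0,0,0],-1],[[0,0,1],[0,0,0],-1]]'>/dev/null; python3 ok.py && python3 -m handwheel '[[[0,0,0.5],[0,0,0],-1],[[0,0,1],[0,0,0],-1]]'>/dev/null; python3 ok.py && python3 -m handwheel '[[[0,0,0.5],[0,0,0],-1],[[0,0,1],[0,0,0],-1]]'>/dev/null; python3 ok.py
```

```text
z 0.0953 f [np.float64(0.2), np.float64(0.1), np.float64(-3.3)]
z 0.0953 f [np.float64(0.2), np.float64(0.1), np.float64(-3.3)]
z 0.0953 f [np.float64(0.2), np.float64(0.1), np.float64(-3.3)]
z 0.0953 f [np.float64(0.2), np.float64(0.1), np.float64(-3.3)]
z 0.0953 f [np.float64(0.2), np.float64(0.1), np.float64(-3.3)]
z 0.0953 f [np.float64(0.2), np.float64(0.1), np.float64(-3.3)]False
False
False
False
False
False
```

```bash
cat > ok.py <<'E'
from plant import ctrl
import sys
s=ctrl.get_state();f=s["wrist_force"];print("z",round(float(s["position"][2]),4),"f",[round(float(x),1) for x in f])
sys.exit(1 if f[2]>0 else 0)
E
python3 -m handwheel '[[[0,0,0.5],[0,0,0],-1],[[0,0,1],[0,0,0],-1]]'>/dev/null; python3 ok.py && python3 -m handwheel '[[[0,0,0.5],[0,0,0],-1],[[0,0,1],[0,0,0],-1]]'>/dev/null; python3 ok.py && python3 -m handwheel '[[[0,0,0.5],[0,0,0],-1],[[0,0,1],[0,0,0],-1]]'>/dev/null; python3 ok.py && python3 -m handwheel '[[[0,0,0.5],[0,0,0],-1],[[0,0,1],[0,0,0],-1]]'>/dev/null; python3 ok.py && python3 -m handwheel '[[[0,0,0.5],[0,0,0],-1],[[0,0,1],[0,0,0],-1]]'>/dev/null; python3 ok.py
```

```text
z 0.0943 f [0.4, 0.1, -2.5]
z 0.0933 f [0.3, 0.1, -2.5]
z 0.0923 f [-0.8, -0.1, -2.0]
z 0.0913 f [-0.0, 0.5, -2.5]
z 0.0903 f [-0.3, -0.6, -3.2]
```

```bash
python3 -m handwheel '[[[0,0,0.5],[0,0,0],-1],[[0,0,1],[0,0,0],-1]]'>/dev/null; python3 ok.py && python3 -m handwheel '[[[0,0,0.5],[0,0,0],-1],[[0,0,1],[0,0,0],-1]]'>/dev/null; python3 ok.py && python3 -m handwheel '[[[0,0,0.5],[0,0,0],-1],[[0,0,1],[0,0,0],-1]]'>/dev/null; python3 ok.py && python3 -m handwheel '[[[0,0,0.5],[0,0,0],-1],[[0,0,1],[0,0,0],-1]]'>/dev/null; python3 ok.py && python3 -m handwheel '[[[0,0,0.5],[0,0,0],-1],[[0,0,1],[0,0,0],-1]]'>/dev/null; python3 ok.py
```

```text
z 0.0893 f [-0.1, 0.2, -2.3]
z 0.0884 f [-1.1, 0.2, 2.0]
z 0.0884 f [-1.1, 0.2, 2.0]
z 0.0884 f [-1.1, 0.2, 2.0]
z 0.0884 f [-1.1, 0.2, 2.0]
```

Contact at TCP z≈0.0884 with ~4.5 N. Starting the stroke.

```bash
python3 -m handwheel '[[[1,0,0],[0,0,0],-1],[[3,0,0],[0,0,0],-1],[[5,0,0],[0,0,0],-1],[[7.5,0,0],[0,0,0],-1],[[10,0,0],[0,0,0],-1]]'; python3 ok.py;  python3 -m handwheel '[[[2.5,0,0],[0,0,0],-1],[[5,0,0],[0,0,0],-1],[[7.5,0,0],[0,0,0],-1],[[10,0,0],[0,0,0],-1]]'; python3 ok.py
```

```text
clock: 11.92
position: [0.5798, -0.0119, 0.0884]
ee_rot: [[-0.141, -0.99, 0.0], [-0.99, 0.141, 0.0], [-0.0, -0.0, -1.0]]
wrist_force: [-0.5, 0.5, 0.4]
opening: 0.0197
z 0.0884 f [-0.5, 0.5, 0.4]
clock: 12.42
position: [0.5784, -0.0217, 0.0884]
ee_rot: [[-0.141, -0.99, 0.0], [-0.99, 0.141, 0.0], [-0.0, -0.0, -1.0]]
wrist_force: [-0.1, 1.9, 1.8]
opening: 0.0194
z 0.0884 f [-0.1, 1.9, 1.8]
```

```bash
cat > ok2.py <<'E'
from plant import ctrl
import sys,numpy as np
s=ctrl.get_state();f=s["wrist_force"];p=s["position"];c,sn=np.cos(np.radians(-8.07)),np.sin(np.radians(-8.07))
d=np.array(p[:2])-[.566,-.111]
ty=-sn*d[0]+c*d[1];tx=c*d[0]+sn*d[1]
side=-sn*f[0]+c*f[1]
print("t",s["clock"],"tray x,y",np.round([tx*1e3,ty*1e3],1),"z",round(float(p[2])*1e3,2),"side",round(float(side),1),"fz",round(float(f[2]),1))
sys.exit(0 if side<7 and -1.3<f[2]<7 else 1)
E
H="python3 -m handwheel"
python3 ok2.py && python3 -m handwheel '[[[2.5,0,0.1],[0,0,0],-1],[[5,0,0.1],[0,0,0],-1],[[7.5,0,0.1],[0,0,0],-1],[[10,0,0.1],[0,0,0],-1]]' >/dev/null; python3 ok2.py && python3 -m handwheel '[[[2.5,0,0],[0,0,0],-1],[[5,0,0],[0,0,0],-1],[[7.5,0,0],[0,0,0],-1],[[10,0,0],[0,0,0],-1]]' >/dev/null; python3 ok2.py && python3 -m handwheel '[[[2.5,0,0],[0,0,0],-1],[[5,0,0],[0,0,0],-1],[[7.5,0,0],[0,0,0],-1],[[10,0,0],[0,0,0],-1]]' >/dev/null; python3 ok2.py
```

```text
t 12.425 tray x,y [-0.2 90.1] z 88.44 side 1.8 fz 1.8
t 12.925 tray x,y [-0.2 80.3] z 88.41 side 3.1 fz 4.7
t 13.425 tray x,y [-0.1 70.2] z 88.43 side 1.1 fz 4.3
t 13.925 tray x,y [-0.2 60.2] z 88.4 side 3.4 fz 4.6
```

```bash
python3 ok2.py && python3 -m handwheel '[[[2.5,0,0],[0,0,0],-1],[[5,0,-0.05],[0,0,0],-1],[[7.5,0,-0.05],[0,0,0],-1],[[10,0,-0.05],[0,0,0],-1]]' >/dev/null; python3 ok2.py && python3 -m handwheel '[[[2.5,0,0],[0,0,0],-1],[[5,0,0],[0,0,0],-1],[[7.5,0,0],[0,0,0],-1],[[10,0,0],[0,0,0],-1]]' >/dev/null; python3 ok2.py && python3 -m handwheel '[[[2.5,0,0],[0,0,0],-1],[[5,0,0],[0,0,0],-1],[[7.5,0,0],[0,0,0],-1],[[10,0,0],[0,0,0],-1]]' >/dev/null; python3 ok2.py
python3 - <<'E'
from h import *
t=ctrl.get_image("side")
cv2.imwrite("pics/s4c.png",cv2.resize(t[150:300,220:370],None,fx=4,fy=4,interpolation=cv2.INTER_CUBIC))
E
```

```text
t 13.925 tray x,y [-0.2 60.2] z 88.4 side 3.4 fz 4.6
t 14.425 tray x,y [-0.3 50.1] z 88.37 side 2.3 fz 5.3
t 14.925 tray x,y [-0.3 45.7] z 88.47 side 16.1 fz 3.5
t 14.925 tray x,y [-0.3 45.7] z 88.47 side 16.1 fz 3.5
```

View pics/s4c.png

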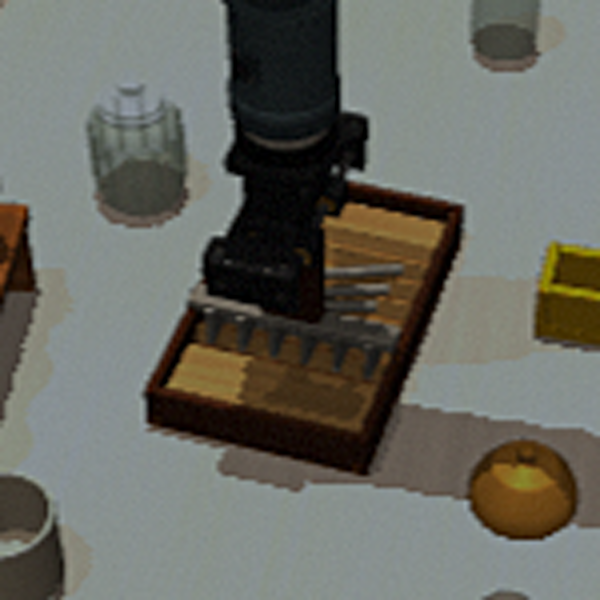

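Side force 16 N at y=45.7: a jam, the rake stalled with the straws ahead of it. Easing back about 25 mm (commanded from 40).

```bash
python3 -m handwheel '[[[-6,0,0],[0,0,0],-1],[[-10,0,0],[0,0,0],-1],[[-14,0,0],[0,0,0],-1],[[-18,0,0],[0,0,0],-1],[[-22,0,0],[0,0,0],-1],[[-25,0,0],[0,0,0],-1]]' >/dev/null; python3 ok2.py
python3 - <<'E'
from h import *
t=ctrl.get_image("side")
cv2.imwrite("pics/s5c.png",cv2.resize(t[150:300,220:370],None,fx=4,fy=4,interpolation=cv2.INTER_CUBIC))
t=ctrl.get_image("top")
cv2.imwrite("pics/t5c.png",cv2.resize(t[180:280,300:425],None,fx=6,fy=6,interpolation=cv2.INTER_CUBIC))
E
```

```text
t 15.725 tray x,y [-0.1 63. ] z 88.51 side -3.0 fz 6.4
```

View pics/s5c.png

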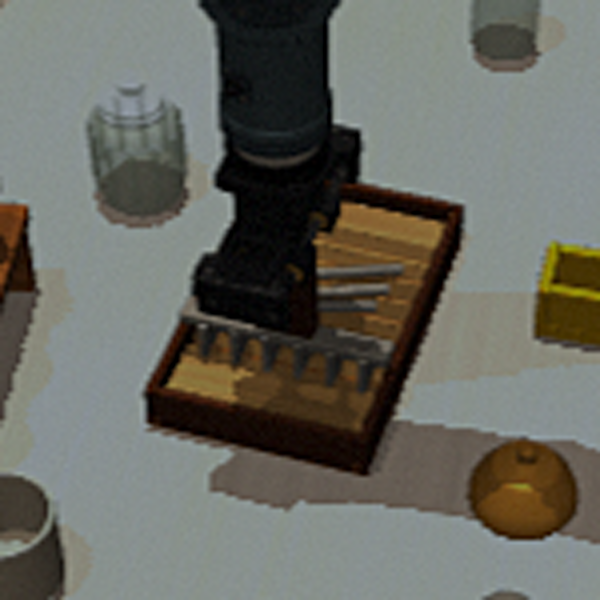

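View pics/t5c.png

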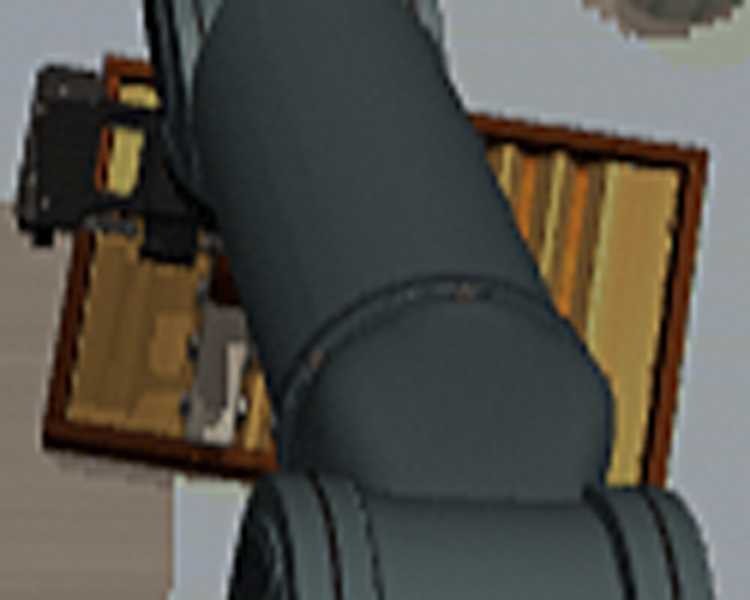

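The rake is backed off at y≈63 and three straws show askew ahead of it (crop 320–400, 270–305); the force has released. Pushing on.

```bash
python3 -m handwheel '[[[2,0,-0.1],[0,0,0],-1],[[4,0,-0.1],[0,0,0],-1],[[6,0,-0.1],[0,0,0],-1],[[8,0,-0.1],[0,0,0],-1],[[10,0,-0.1],[0,0,0],-1]]' >/dev/null; python3 ok2.py && python3 -m handwheel '[[[2,0,0],[0,0,0],-1],[[4,0,0],[0,0,0],-1],[[6,0,0],[0,0,0],-1],[[8,0,0],[0,0,0],-1]]' >/dev/null; python3 ok2.py && python3 -m handwheel '[[[2,0,0],[0,0,0],-1],[[4,0,0],[0,0,0],-1],[[6,0,0],[0,0,0],-1]]' >/dev/null; python3 ok2.py&& python3 -m handwheel '[[[2,0,0],[0,0,0],-1],[[4,0,0],[0,0,0],-1],[[6,0,0],[0,0,0],-1]]' >/dev/null; python3 ok2.py
```

```text
t 16.45 tray x,y [-0.4 55.4] z 88.44 side 1.4 fz 6.4
t 16.95 tray x,y [-0.4 47.3] z 88.42 side 2.1 fz 5.1
t 17.325 tray x,y [-0.4 41.4] z 88.42 side 1.2 fz 5.3
t 17.7 tray x,y [-0.4 35.4] z 88.42 side 2.2 fz 5.5
```

```bash
python3 -m handwheel '[[[2.5,0,-0.1],[0,0,0],-1],[[5,0,-0.1],[0,0,0],-1],[[7.5,0,-0.1],[0,0,0],-1]]' >/dev/null; python3 ok2.py && python3 -m handwheel '[[[2.5,0,0],[0,0,0],-1],[[5,0,0],[0,0,0],-1],[[7.5,0,0],[0,0,0],-1]]' >/dev/null; python3 ok2.py && python3 -m handwheel '[[[2.5,0,0],[0,0,0],-1],[[5,0,0],[0,0,0],-1],[[7.5,0,0],[0,0,0],-1]]' >/dev/null; python3 ok2.py&& python3 -m handwheel '[[[2.5,0,0],[0,0,0],-1],[[5,0,0],[0,0,0],-1],[[7.5,0,0],[0,0,0],-1]]' >/dev/null; python3 ok2.py&& python3 -m handwheel '[[[2.5,0,0],[0,0,0],-1],[[5,0,0],[0,0,0],-1],[[7.5,0,0],[0,0,0],-1]]' >/dev/null; python3 ok2.py
python3 - <<'E'
from h import *
t=ctrl.get_image("side")
cv2.imwrite("pics/s6c.png",cv2.resize(t[150:300,220:370],None,fx=4,fy=4,interpolation=cv2.INTER_CUBIC))
E
```

```text
t 18.075 tray x,y [-0.5 27.5] z 88.43 side 1.3 fz 5.4
t 18.45 tray x,y [-0.4 20. ] z 88.42 side 2.6 fz 4.2
t 18.825 tray x,y [-0.5 12.5] z 88.42 side 1.6 fz 3.7
t 19.2 tray x,y [-0.5  5. ] z 88.42 side 1.9 fz 4.7
t 19.575 tray x,y [-0.5 -2.5] z 88.45 side 2.2 fz 4.9
```

View pics/s6c.png

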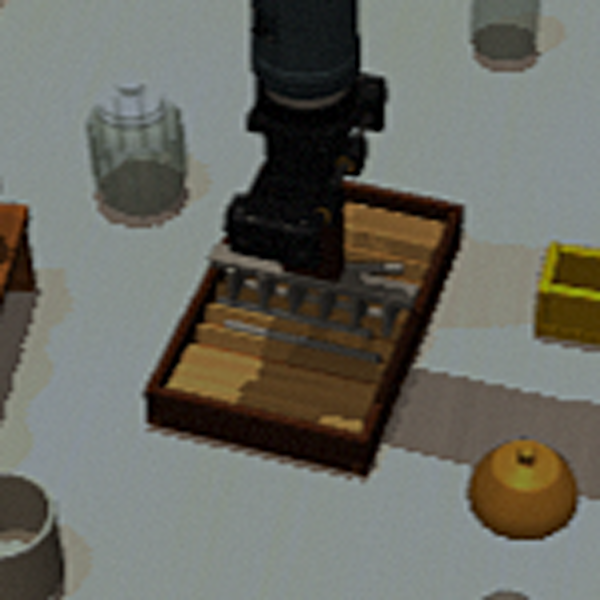

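One straw lies home behind the rake (crop 225,320 to 380,358). Continuing.

```bash
python3 -m handwheel '[[[2.5,0,0],[0,0,0],-1],[[5,0,0],[0,0,0],-1],[[7.5,0,0],[0,0,0],-1]]' >/dev/null; python3 ok2.py && python3 -m handwheel '[[[2.5,0,0],[0,0,0],-1],[[5,0,0],[0,0,0],-1],[[7.5,0,0],[0,0,0],-1]]' >/dev/null; python3 ok2.py && python3 -m handwheel '[[[2.5,0,0],[0,0,0],-1],[[5,0,0],[0,0,0],-1],[[7.5,0,0],[0,0,0],-1]]' >/dev/null; python3 ok2.py&& python3 -m handwheel '[[[2.5,0,0],[0,0,0],-1],[[5,0,0],[0,0,0],-1],[[7.5,0,0],[0,0,0],-1]]' >/dev/null; python3 ok2.py&& python3 -m handwheel '[[[2.5,0,0],[0,0,0],-1],[[5,0,0],[0,0,0],-1],[[7.5,0,0],[0,0,0],-1]]' >/dev/null; python3 ok2.py
python3 - <<'E'
from h import *
t=ctrl.get_image("side")
cv2.imwrite("pics/s7c.png",cv2.resize(t[150:300,220:370],None,fx=4,fy=4,interpolation=cv2.INTER_CUBIC))
E
```

```text
t 20.0 tray x,y [ -0.5 -10. ] z 88.4 side 1.9 fz 3.7
t 20.375 tray x,y [ -0.4 -17.5] z 88.46 side 2.1 fz 4.0
t 20.75 tray x,y [ -0.5 -25. ] z 88.4 side 2.0 fz 3.7
t 21.125 tray x,y [ -0.4 -32.5] z 88.46 side 1.8 fz 3.3
t 21.5 tray x,y [ -0.5 -40. ] z 88.44 side 1.1 fz 3.4
```

View pics/s7c.png

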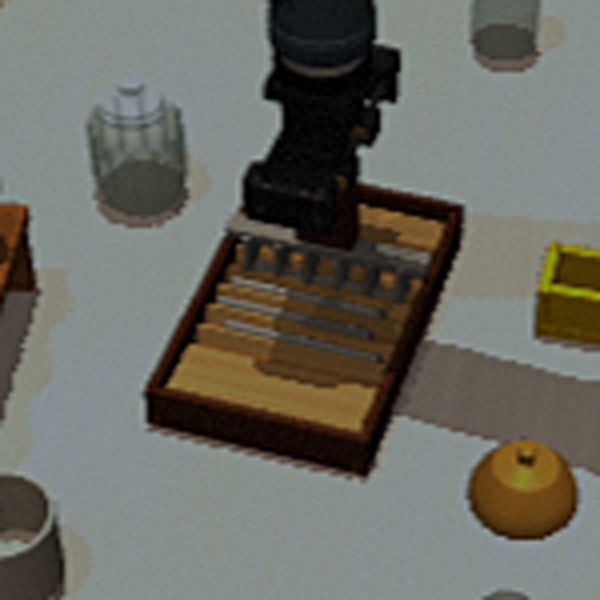

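Three straws lie home behind the rake; the fourth is under or ahead of it. Continuing to the far end, watching the side force.

```bash
python3 -m handwheel '[[[2.5,0,0],[0,0,0],-1],[[5,0,0],[0,0,0],-1],[[7.5,0,0],[0,0,0],-1]]' >/dev/null; python3 ok2.py && python3 -m handwheel '[[[2.5,0,0],[0,0,0],-1],[[5,0,0],[0,0,0],-1],[[7.5,0,0],[0,0,0],-1]]' >/dev/null; python3 ok2.py && python3 -m handwheel '[[[2.5,0,0],[0,0,0],-1],[[5,0,0],[0,0,0],-1],[[7.5,0,0],[0,0,0],-1]]' >/dev/null; python3 ok2.py&& python3 -m handwheel '[[[2.5,0,0],[0,0,0],-1],[[5,0,0],[0,0,0],-1],[[7.5,0,0],[0,0,0],-1]]' >/dev/null; python3 ok2.py
python3 - <<'E'
from h import *
t=ctrl.get_image("side")
cv2.imwrite("pics/s8c.png",cv2.resize(t[150:300,220:370],None,fx=4,fy=4,interpolation=cv2.INTER_CUBIC))
E
```

```text
t 21.925 tray x,y [ -0.5 -47.5] z 88.44 side 1.4 fz 3.2
t 22.3 tray x,y [ -0.5 -55. ] z 88.43 side 1.9 fz 3.8
t 22.675 tray x,y [ -0.5 -62.5] z 88.45 side 1.3 fz 3.1
t 23.05 tray x,y [ -0.5 -70. ] z 88.43 side 1.9 fz 3.5
```

View pics/s8c.png

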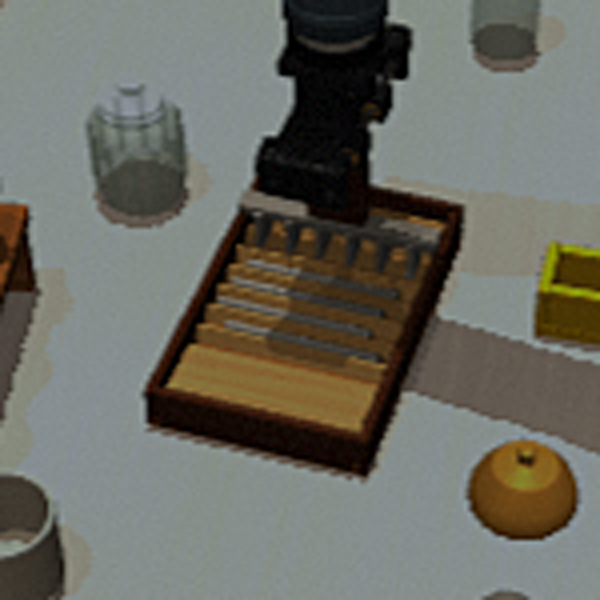

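All four straws lie in separate grooves behind the rake; nothing is ahead. Finishing the stroke to the far flat.

```bash
python3 -m handwheel '[[[2.5,0,0],[0,0,0],-1],[[5,0,0],[0,0,0],-1],[[7.5,0,0],[0,0,0],-1],[[10,0,0],[0,0,0],-1],[[12.5,0,0],[0,0,0],-1],[[15,0,0],[0,0,0],-1]]' >/dev/null; python3 ok2.py && python3 -m handwheel '[[[2.5,0,0],[0,0,0],-1],[[5,0,0],[0,0,0],-1],[[7.5,0,0],[0,0,0],-1],[[10,0,0],[0,0,0],-1],[[12.5,0,0],[0,0,0],-1]]' >/dev/null; python3 ok2.py && python3 -m handwheel '[[[2.5,0,0],[0,0,0],-1],[[5,0,0],[0,0,0],-1],[[7.5,0,0],[0,0,0],-1],[[10,0,0],[0,0,0],-1],[[12,0,0],[0,0,0],-1]]' >/dev/null; python3 ok2.py
```

```text
t 23.85 tray x,y [ -0.5 -85. ] z 88.44 side 0.9 fz 3.5
t 24.475 tray x,y [ -0.5 -97.5] z 88.45 side 1.0 fz 2.5
t 25.1 tray x,y [  -0.5 -109.5] z 88.48 side 1.3 fz 4.0
```

```bash
python3 -m handwheel '[[[0,0,-1],[0,0,0],-1],[[0,0,-4],[0,0,0],-1],[[0,0,-15],[0,0,0],-1],[[0,0,-35],[0,0,0],-1],[[0,0,-60],[0,0,0],-1],[[0,0,-85],[0,0,0],-1],[[0,0,-105],[0,0,0],-1],[[0,0,-110],[0,0,0],-1],[[0,0,-110],[0,0,0],-1]]'
python3 - <<'E'
from h import *
t=ctrl.get_image("side")
cv2.imwrite("pics/s9c.png",cv2.resize(t[150:300,220:370],None,fx=4,fy=4,interpolation=cv2.INTER_CUBIC))
rows([(.5814,-.0021,.198,-98.07),(.4989,.2546,.198,-81.6),(.4989,.2546,.0876,-81.6)])
E
```

```text
clock: 26.22
position: [0.5502, -0.2192, 0.1989]
ee_rot: [[-0.141, -0.99, 0.001], [-0.99, 0.141, -0.0], [0.0, -0.001, -1.0]]
wrist_force: [-0.1, 0.5, -1.9]
opening: 0.0198
[-219.3, -0.7, 0.2] [0.0006, 0.0, -0.0003]
[-461.8, 117.1, 0.3] [0.0006, 0.0001, -0.2877]
[-461.8, 117.0, 110.7] [0.0006, 0.0001, -0.2877]
wrist [ 0.   0.2 -2.1] t 26.275
```

View pics/s9c.png

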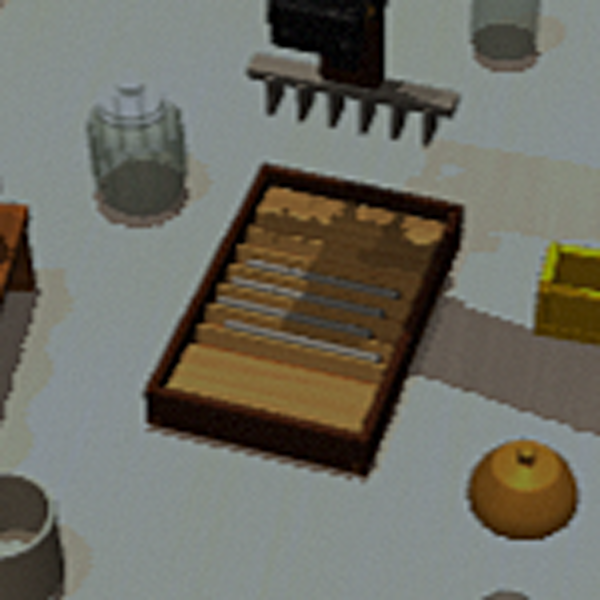

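All four straws lie parallel, each in its own groove; the rake passed over them without rising. Back to the stand.

```bash
python3 -m handwheel '[[[-40,0,0],[0,0,0],-1],[[-90,0,0],[0,0,0],-1],[[-145,0,0],[0,0,0],-1],[[-200,0,0],[0,0,0],-1],[[-245,12,0],[0,0,-0.03],-1],[[-290,34,0],[0,0,-0.08],-1],[[-335,56,0],[0,0,-0.13],-1],[[-380,78,0],[0,0,-0.19],-1],[[-425,99,0],[0,0,-0.25],-1],[[-450,112,0],[0,0,-0.28],-1],[[-462,117,0],[0,0,-0.288],-1],[[-462,117,0],[0,0,-0.288],-1],[[-462,117,10],[0,0,-0.288],-1],[[-462,117,15],[0,0,-0.288],-1],[[-462,117,15],[0,0,-0.288],-1],[[-462,117,15],[0,0,-0.288],-1]]'
python3 - <<'E'
from h import *
t=ctrl.get_image("side")
cv2.imwrite("pics/s10c.png",cv2.resize(t[220:370,220:370],None,fx=4,fy=4,interpolation=cv2.INTER_CUBIC))
t=ctrl.get_image("top")
cv2.imwrite("pics/t10.png",t)
rows([(.4989,.2546,.12,-81.6),(.4989,.2546,.0876,-81.6)])
E
```

```text
clock: 28.28
position: [0.4996, 0.2544, 0.1835]
ee_rot: [[0.146, -0.989, 0.0], [-0.989, -0.146, 0.0], [-0.0, -0.0, -1.0]]
wrist_force: [0.2, 0.0, -1.7]
opening: 0.0195
[-0.0, 0.7, 63.7] [-0.0004, 0.0001, 0.0]
[0.0, 0.7, 96.1] [-0.0004, 0.0001, 0.0]
wrist [ 0.7 -0.3 -2.7] t 28.375
```

View pics/s10c.png

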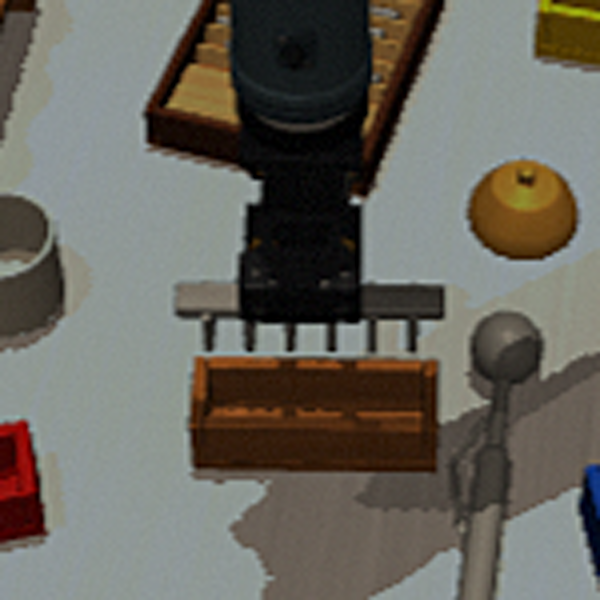

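```bash
python3 -m handwheel '[[[0,0.7,15],[0,0,0],-1],[[0,0.7,30],[0,0,0],-1],[[0,0.7,45],[0,0,0],-1],[[0,0.7,55],[0,0,0],-1],[[0,0.7,60],[0,0,0],-1],[[0,0.7,63],[0,0,0],-1],[[0,0.7,63],[0,0,0],-1]]'>/dev/null; python3 ok2.py;python3 -m handwheel '[[[0,0,1.2],[0,0,0],-1],[[0,0,2.4],[0,0,0],-1],[[0,0,3.6],[0,0,0],-1],[[0,0,4.8],[0,0,0],-1],[[0,0,6],[0,0,0],-1]]'>/dev/null; python3 ok.py && python3 -m handwheel '[[[0,0,1.2],[0,0,0],-1],[[0,0,2.4],[0,0,0],-1],[[0,0,3.6],[0,0,0],-1],[[0,0,4.8],[0,0,0],-1],[[0,0,6],[0,0,0],-1]]'>/dev/null; python3 ok.py && python3 -m handwheel '[[[0,0,1.2],[0,0,0],-1],[[0,0,2.4],[0,0,0],-1],[[0,0,3.6],[0,0,0],-1],[[0,0,4.8],[0,0,0],-1],[[0,0,6],[0,0,0],-1]]'>/dev/null; python3 ok.py && python3 -m handwheel '[[[0,0,1.2],[0,0,0],-1],[[0,0,2.4],[0,0,0],-1],[[0,0,3.6],[0,0,0],-1],[[0,0,4.8],[0,0,0],-1],[[0,0,6],[0,0,0],-1]]'>/dev/null; python3 ok.py
python3 - <<'E'
from h import *
t=ctrl.get_image("side")
cv2.imwrite("pics/s11c.png",cv2.resize(t[220:370,220:370],None,fx=4,fy=4,interpolation=cv2.INTER_CUBIC))
rows([(.4989,.2546,.0876,-81.6)])
E
```

```text
t 29.25 tray x,y [-117.9  352.6] z 120.56 side 0.7 fz -2.2
z 0.1144 f [0.7, 0.3, -3.4]
z 0.1084 f [-0.6, -0.1, -1.9]
z 0.1024 f [0.3, 1.1, -3.3]
z 0.0964 f [-1.0, 1.0, -1.6]
[-0.0, -0.3, 8.6] [0.0002, -0.0001, 0.0002]
wrist [-1.9 -0.9 -2.3] t 31.8
```

View pics/s11c.png

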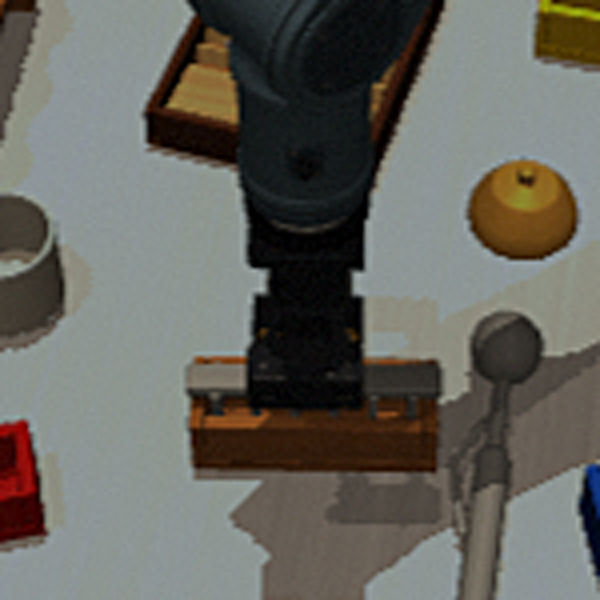

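Teeth are in the slot. Lowering the last 8.6 mm gently until the bar rests.

```bash
python3 -m handwheel '[[[0,0,1],[0,0,0],-1],[[0,0,2],[0,0,0],-1],[[0,0,3],[0,0,0],-1],[[0,0,4],[0,0,0],-1],[[0,0,5],[0,0,0],-1],[[0,0,6],[0,0,0],-1]]'>/dev/null; python3 ok.py && python3 -m handwheel '[[[0,0,0.5],[0,0,0],-1],[[0,0,1],[0,0,0],-1]]'>/dev/null; python3 ok.py && python3 -m handwheel '[[[0,0,0.5],[0,0,0],-1],[[0,0,1],[0,0,0],-1]]'>/dev/null; python3 ok.py && python3 -m handwheel '[[[0,0,0.5],[0,0,0],-1],[[0,0,1],[0,0,0],-1]]'>/dev/null; python3 ok.py && python3 -m handwheel '[[[0,0,0.5],[0,0,0],-1],[[0,0,1],[0,0,0],-1]]'>/dev/null; python3 ok.py
```

```text
z 0.0904 f [-0.6, 0.1, -2.6]
z 0.0894 f [-0.0, 0.8, -1.4]
z 0.0884 f [0.6, 0.2, -2.5]
z 0.0876 f [-0.9, -0.9, 3.1]
z 0.0876 f [-0.9, -0.9, 3.1]
```

```bash
python3 -m handwheel '[[[0,0,0],[0,0,0],-0.4],[[0,0,0],[0,0,0],0],[[0,0,0],[0,0,0],0.5],[[0,0,0],[0,0,0],1],[[0,0,0],[0,0,0],1],[[0,0,0],[0,0,0],1],[[0,0,-5],[0,0,0],1],[[0,0,-20],[0,0,0],1],[[0,0,-40],[0,0,0],1],[[0,0,-70],[0,0,0],1],[[0,0,-100],[0,0,0],1],[[0,0,-140],[0,0,0],1],[[0,0,-160],[0,0,0],1],[[0,0,-160],[0,0,0],1]]'; python3 -c "
from h import *
rows([(.42,.0,.25,-81.6),(.36,-.36,.25,-81.6)])"
```

```text
clock: 35.05
position: [0.4996, 0.2552, 0.2498]
ee_rot: [[0.146, -0.989, 0.004], [-0.989, -0.146, 0.002], [-0.001, -0.004, -1.0]]
wrist_force: [0.3, -0.7, -0.2]
opening: 0.0881
[240.9, 116.1, -0.9] [-0.0041, 0.0013, 0.0002]
[588.2, 228.1, -1.8] [-0.0041, 0.0013, 0.0002]
wrist [ 0.3 -0.7 -0.2] t 35.05
```

Retreating out of view to check everything.

```bash
python3 -m handwheel '[[[50,25,0],[0,0,0],1],[[100,50,0],[0,0,0],1],[[150,75,0],[0,0,0],1],[[200,97,0],[0,0,0],1],[[241,116,0],[0,0,0],1],[[290,132,0],[0,0,0],1],[[340,148,0],[0,0,0],1],[[390,164,0],[0,0,0],1],[[440,180,0],[0,0,0],1],[[490,196,0],[0,0,0],1],[[540,212,0],[0,0,0],1],[[588,228,0],[0,0,0],1],[[588,228,0],[0,0,0],1],[[588,228,0],[0,0,0],1]]'
python3 - <<'E'
from h import *
print(ctrl.get_state()["wrist_force"])
t=ctrl.get_image("top");s=ctrl.get_image("side")
cv2.imwrite("pics/top12.png",t);cv2.imwrite("pics/side12.png",s)
a=cv2.resize(t[180:280,300:425],(500,400),interpolation=cv2.INTER_CUBIC)
b=cv2.resize(t[205:305,190:265],(300,400),interpolation=cv2.INTER_CUBIC)
cv2.imwrite("pics/c12.png",np.hstack([a,b]))
cv2.imwrite("pics/s12.png",cv2.resize(s[180:355,240:350],None,fx=3.4,fy=3.4,interpolation=cv2.INTER_CUBIC))
E
```

```text
clock: 36.8
position: [0.359, -0.3592, 0.2467]
ee_rot: [[0.147, -0.989, -0.001], [-0.989, -0.147, 0.002], [-0.002, 0.001, -1.0]]
wrist_force: [0.7, -0.3, 0.1]
opening: 0.0881
[ 0.73724567 -0.32429921  0.06822372]
```

View pics/c12.png

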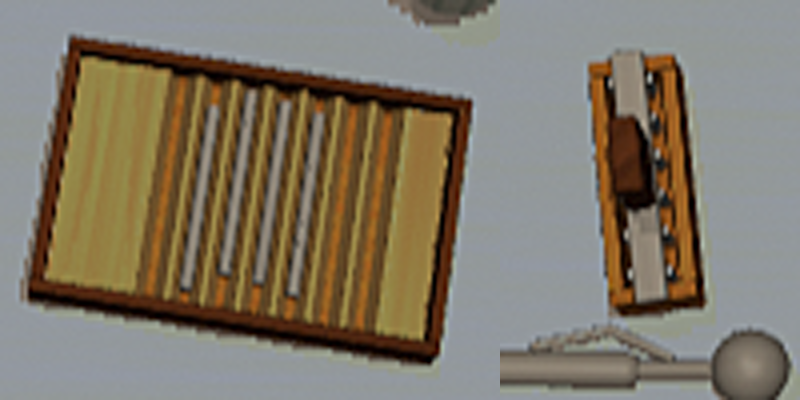

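View pics/s12.png

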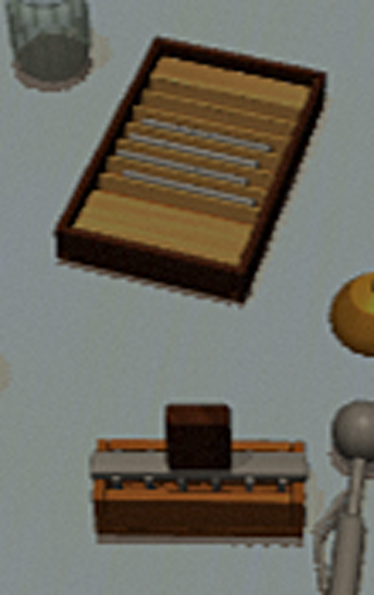

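View pics/top12.png

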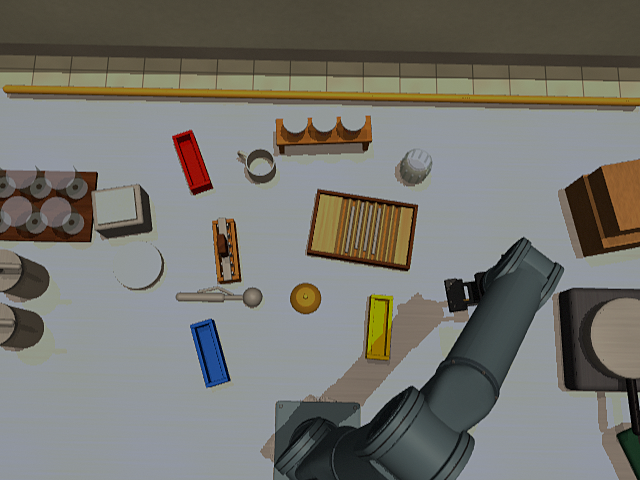

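Four straws lie centred in four neighbouring grooves (top picture, columns 345–380), the rake is upright in its stand at (227,250), and the bystanders are where they were.

```bash
python3 -c "
from plant import ctrl
print(ctrl.hand_in())"
```

```text
the job is handed in; nothing more can be done
None
```

I took the rake from its stand, combed all four straws into grooves of their own in one stroke, and put the rake back upright. I handed the job in at about 37 s.

- **Set-down:** I felt for the tray flat at about 4 mm/s. The teeth met it with roughly 4.5 N, which puts the feet about 29 mm below the rake's origin.
- **Stroke:** The rake went from y = 110 to −109.5 mm. At each check along the way it pressed on the tray with about 3 to 9 N. There was one jam near y = 46 mm, read as 16 N sideways. I eased back about 17 mm, the force dropped, and pushing on met no further jam.
- **Straws:** The last pictures from both cameras show them parallel and centred in four neighbouring grooves (y = 34, 10, −14 and −38 mm). I did not measure their depth directly. The rake's height stayed constant as it passed over them, which fits them lying fully home.
- **Rake and counter:** The rake came to rest at the same height as at the start and was released there. Comparing the pictures by eye, the other things on the counter look unmoved, and the arm was clear of everything at hand-in.

No check failed. Apart from the jam, the only mishap was a bug in my contact-check script. It halted the descent early until I fixed it, and did not affect the arm's motion.

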